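Flip a power board onto the inspection plate

ROBOT

A 6-joint arm with a two-finger parallel gripper is mounted at the origin on the work surface. World frame = base frame: x ahead of the robot, y to its left, z up, the work surface at z = 0. Lengths are in m, angles in rad, forces in N, time in s.
With the tool pointing down it reaches from about 0.225 to 0.875 m from the base axis. Payload 3.4 kg.
Tool frame: the origin (TCP) lies at the very end of the fingers, on their centre line; the grasp point (between the pads) lies manip.pinch_z behind it (manip.pinch_z is the distance from the TCP to the grasp point, in m); z points along the fingers, y is the direction in which the jaws open and shut (so a half turn about z gives the same grasp; the last joint's range is limited). The gripper opens to 85 mm and grips with 20 to 120 N. Pads are 22 mm wide; open, the fingers measure 114 mm over their backs; the gripper's body (76 mm by 85 mm) begins 54 mm behind the grasp point. The pads swing forward as they close: fully open they stand 13 mm farther back than shut.
Start: joints at [-1.283, 0.276, 1.505, -0, 1.361, -0.121], TCP at [0.229, -0.528, 0.231] pointing down, gripper open.
Joint ranges: [-2.89, 2.89], [-0.75, 2.08], [0.22, 2.7], [-1.18, 4.32], [0.11, 2.71], [-2.7, 2.7]. Speed limits (rad/s): [2.57, 2.57, 3.14, 3.14, 3.14, 3.14].

INTERFACE

Orientations are given as a unit quaternion [w, x, y, z].
In Python, from rig import manip, imaging, workorder gives the robot as it stands.
- The arm moves only by the tool apply_moves, never from a script. Its argument "moves" is one flat list of numbers, 7 for each row, row after row: the finger opening in m, from 0 to 0.0854, then the shift along the tool's x, y, z in m, then the turn, a rotation vector about the tool's x, y, z in rad. In form: [jaw, tx, ty, tz, rx, ry, rz, jaw, tx, ty, tz, rx, ry, rz, ...]. A call has exactly 8 rows; each row shifts and turns the pose as measured when the row begins, along the tool's axes as they then stand; what a row does not reach is not made up. A row lasts 1/12 s, in which the tool goes at most 41.7 mm and 7.16 degrees, less where a joint would pass 70% of its speed; a pose out of reach is approached as far as the arm can. A call with a gripper value outside its range is refused whole. The fingers move at their own pace and stop on an object; "newtons" is the grip in N (left out, the last holds). Time passes only in rows, so rows that do not move let the fingers close, or fill a call up. It gives the time, the measured TCP pose, the force and the opening at its end, in the units of the state.
- manip.get_state(): the state, without advancing time (a new reading comes with each control period).
- imaging.get_image(name): name is "scene" or "side" or "wrist"; returns a dict with "image" (420x560x3 uint8, red, green, blue), "range_z" (420x560 float32, m along the optical axis (not along the pixel's ray), 0 where there is no reading), "fx", "fy", "cx", "cy" (pixels), "k1" (the pictures are not rectified: a ray, as slopes to the right and down, at radius r is drawn at 1 + k1 r^2 times it, then the intrinsics apply), "R" (3x3) and "t" (3): a world point X has camera coordinates R X + t. Camera axes: x right, y down, z forward; pixel columns grow to the right and rows downward; lengths in m; the calibration is good to about 2 mm. A picture is of the moment at which its call begins.
- workorder.sign_off(): hands the job in, once; it reports no verdict.
The state is a dict: "clock": time; "qpos": joint angles; "qd": joint speeds; "effort": joint torques, N m; "position": TCP position; "ee_rot": TCP orientation; "contact_force": force on the tool from outside, world axes, zero at the start; "moment": the same for the moment, N m; "width": finger opening in m.
Only numpy, scipy, OpenCV 4.12 (cv2) and the standard library are available. Lean on these libraries where they do the work, as an engineer would, in place of code of your own. Each camera call takes 0.05 s, during which the arm holds its last target.

TASK

The power board is lying with its parts underneath. Turn it over for inspection without picking it up: with the fingertips push it against the front edge of the inspection plate, tip it up on that edge and over so that it lands on the plate with its parts facing up, then push it along the plate until it sits square and snug against the stop bar. Leave everything else on the bench where it is, and finish with the hand clear.

Things in the scene. Friction and masses are not known exactly. Their poses are not given: they have to be found in the camera images.
- power_board: 60 (own x) x 90 (own y) mm rigid, ~110 g: 5 mm aluminium plate (own x -30 to 24 mm, z -1.5 to 3.5), under it 2 mm green circuit board (x -24 to 30), parts 6 mm proud of it, white connectors flush with the +x edge. Starts aluminium up (z up), origin 9.5 mm above the bench; own +x towards the plate, -x edge bare aluminium 8 to 13 mm above the bench. Parts up on the plate: origin 15.5 mm up
- board_far_edge (a point): middle of the board's long edge at own x = +30 mm, at the height of the board's origin: the connector edge, at the start the one nearest the inspection plate
- board_near_edge (a point): middle of the board's long edge at own x = -30 mm, at the height of the board's origin: the bare aluminium edge, at the start the one farthest from the inspection plate
- inspection_plate: fixed plate 110 mm deep (own x) x 180 wide (own y), aluminium faced with dark rubber, flat top 12 mm above the bench. Origin at bench height, middle of the foot of its upright square front edge; own x runs from there across the plate away from the robot, z up. Aluminium stop bar along the far side, full width: near face at own x = 95 mm, top 20 mm above the bench
- solder_spool: red-flanged spool of solder standing on its end, 52 mm across, 40 mm tall; bystander; origin at the centre of its underside
- flux_bottle: small amber bottle, 32 mm across, 65 mm tall; bystander; origin at the centre of its underside
- battery: block battery, black with an orange top, 27 x 18 x 47 mm tall; bystander; origin at the centre of its underside
- relay_module: blue relay module, 50 x 26 mm, 19 mm tall; bystander; origin at the centre of its underside
- screw_dish: small steel dish, 68 mm across, 22 mm tall; bystander; origin at the centre of its underside
- screwdriver: red-handled screwdriver lying on the bench, 170 mm long; bystander
- tip_cleaner: black round tip cleaner with brass wool, 76 mm across, 39 mm tall; bystander; origin at the centre of its underside
Things that resemble listed ones, but are neither listed nor needed, are in the scene too. Leave any yellow look-alike of the power_board alone. What is shaped like the inspection_plate but blue is not meant.

How it is judged:
On the way, in this order (a step that is already met when the one before it is completed fails the run):
1. the board is tipped up steeply, its lower edge down on the bench against the front edge of the plate (angle between power_board's own z axis and vertical between 0.9 and 1.75 rad and height (world z) of board_far_edge below 0.014 m and x of board_far_edge in the frame of inspection_plate between -0.025 and 0.004 m), for 0.04 s.
2. the board has come over and lies on the plate with its parts up (angle between power_board's own z axis and vertical above 3.02 rad and height (world z) of power_board between 0.0125 and 0.0185 m and x of power_board in the frame of inspection_plate above 0 m), for 0.2 s.
At the end, for the whole second after the job is handed in: the board lies flat on the plate (within 7 degrees), parts up, square to the stop bar within 5 degrees and against it (centre within 5 mm of the fully home place), wholly or nearly within the plate's width (centre within 65 mm of the plate's middle line), at rest and released (angle between power_board's own z axis and vertical above 3.02 rad and height (world z) of power_board between 0.0125 and 0.0185 m and x of power_board in the frame of inspection_plate between 0.06 and 0.069 m and y of power_board in the frame of inspection_plate between -0.065 and 0.065 m and angle between the x axis of power_board and the x axis of inspection_plate, either way round below 0.09 rad and linear speed of power_board below 0.01 m/s); the robot touches nothing.
It fails at once if the board was picked up: both of its long edges more than 30 mm above the bench (height (world z) of each of board_far_edge, board_near_edge above 0.03 m).
It fails at once if something else on the bench was moved by more than 20 mm (distance of any of solder_spool, flux_bottle, battery, relay_module, screw_dish, screwdriver, tip_cleaner from where it was at the start of the episode above 0.02 m).
It also fails if it takes over 59 s, if anything falls off the work surface, if the arm or the gripper's body presses on something with over 40 N, if the wrist force passes 120 N, or if a joint passes its speed limit or range.

## Working session

There is one attempt and no reset: what is moved stays moved. The work goes in short steps, Python scripts to look and compute and a tool call to move; the robot and the scene stay as the last step left them, time stands still between calls to the robot, and variables do not carry over. Pictures are saved under pics/ and viewed, and the job is handed in when it is done.

Besides the shell and the picture viewer there is one more tool, called after "Emit:" as name(argument=value, ...) on one line, values as JSON. apply_moves: Moves the arm, as the interface text tells. Its arguments: {"type":"object","properties":{"moves":{"type":"array"},"newtons":{"type":"number"}},"required":["moves"]}

```bash
mkdir -p pics; ls; cat > h.py <<'E'
import numpy as np, cv2
from rig import manip, imaging, workorder
def grab(name,fn):
    d=imaging.get_image(name); cv2.imwrite('pics/'+fn+'.png',d['image'][:,:,::-1]); np.savez('pics/'+fn+'.npz',**d); return d
def load(fn): return dict(np.load('pics/'+fn+'.npz'))
def ray(d,u,v):
    K=np.array([[d['fx'],0,d['cx']],[0,d['fy'],d['cy']],[0,0,1]],float)
    p=cv2.undistortPoints(np.array([[[u,v]]],float),K,np.array([float(d['k1']),0,0,0,0]))[0,0]
    return np.array([p[0],p[1],1.])
def atz(d,u,v,z):
    r=d['R'].T@ray(d,u,v); c=-d['R'].T@d['t']; return c+r*(z-c[2])/r[2]
def dep(d,u,v):
    Z=float(d['range_z'][int(round(v)),int(round(u))]); return d['R'].T@(ray(d,u,v)*Z-d['t'])
def proj(d,X):
    c=d['R']@np.asarray(X,float)+d['t']; x,y=c[:2]/c[2]; s=1+d['k1']*(x*x+y*y); return np.array([d['fx']*x*s+d['cx'],d['fy']*y*s+d['cy']])
def crop(fn,u0,v0,u1,v1,s,out):
    im=cv2.imread('pics/'+fn+'.png')[v0:v1,u0:u1]; cv2.imwrite('pics/'+out+'.png',cv2.resize(im,None,fx=s,fy=s,interpolation=cv2.INTER_CUBIC))
E
python3 - <<'E'
from h import *
for n in ['scene','side','wrist']:
    d=grab(n,n+'0'); print(n,d['fx'],d['k1'],-d['R'].T@d['t'])
s=manip.get_state(); print(s, manip.pinch_z)
E
```

```text
pics
scene 445.86070071299304 -0.01268930891697979 [0.79752199 0.53832856 0.92033443]
side 518.1809596351143 -0.1046397981666162 [-0.3559843  -0.83138895  0.77310078]
wrist 375.7024874486915 0.014719099856148886 [ 0.29906638 -0.49521247  0.37342228]
{'clock': 0.15, 'qpos': array([-1.28300313e+00,  2.76483755e-01,  1.50581597e+00, -9.82853479e-06,
        1.36069848e+00, -1.21002436e-01]), 'qd': array([ 0.00034702, -0.00139357, -0.00374842, -0.0011488 ,  0.0001309 ,
       -0.00066704]), 'effort': array([ 5.51340800e-04, -4.17145586e+01, -2.46031845e+01, -1.38314608e-04,
        7.49232131e-03,  2.05151957e-05]), 'position': array([ 0.22844761, -0.52725937,  0.23062952]), 'ee_rot': array([-6.99935324e-04,  9.79182941e-01,  2.02978506e-01, -6.33293136e-05]), 'contact_force': array([0.78610983, 0.05874851, 0.63889893]), 'moment': array([ 0.01091292,  0.00441529, -0.0354125 ]), 'width': 0.0855887422735149} 0.0187
```

View pics/scene0.png

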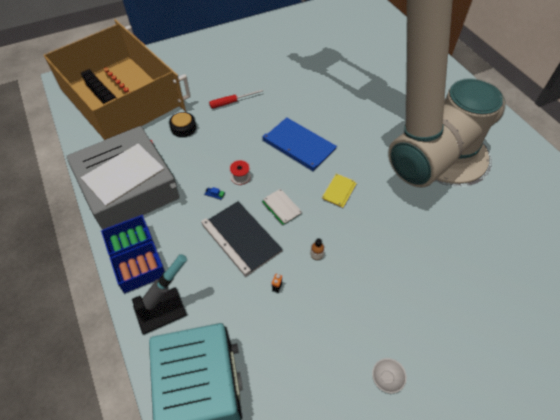

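View pics/side0.png

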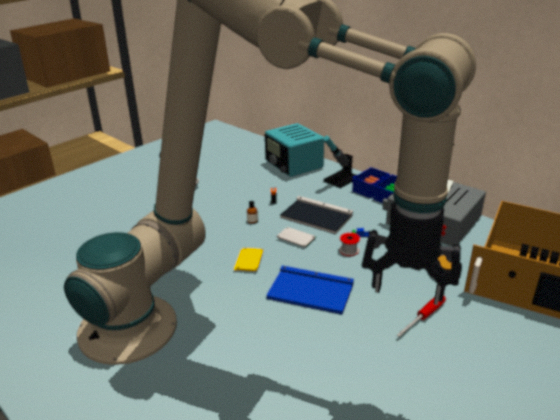

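View pics/wrist0.png

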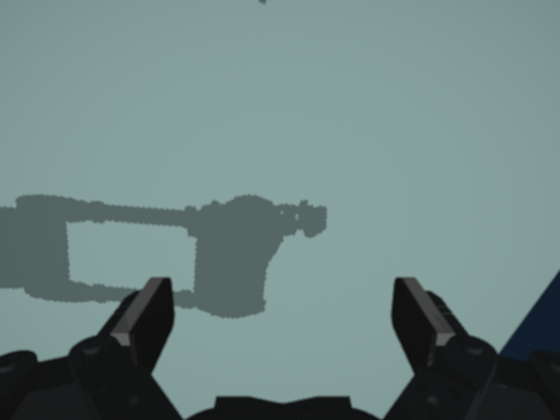

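The scene view shows the dark plate at about (241,237) with its bar at lower left, and the grey and green board at (282,207). The yellow look-alike is at (340,190) and the blue plate look-alike at (299,143). Next I'll enlarge the area around the board.

```bash
python3 - <<'E'
from h import *
crop('scene0',190,150,350,270,5,'c1'); crop('side0',220,180,380,280,5,'c2')
E
```

```text
(no output)
```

View pics/c1.png

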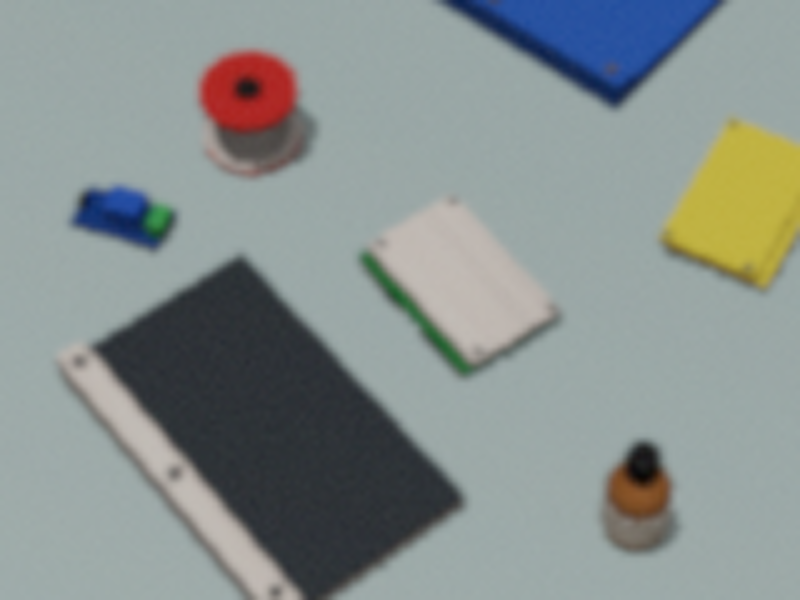

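View pics/c2.png

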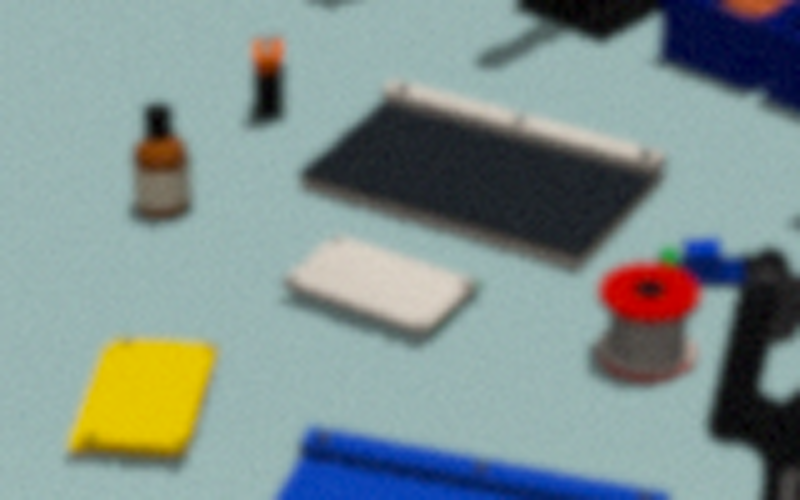

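The crop confirms the identification. The grey aluminium board, with its green PCB edge facing the plate, is at scene (282,207). The dark plate's front edge runs from (238,202) to (283,250). The blue and yellow items are decoys.

```bash
python3 - <<'E'
from h import *
d=load('scene0'); e=load('side0')
def A(pts,z): 
    P=[atz(d,190+u/5,150+v/5,z) for u,v in pts]; [print(np.round(p,4)) for p in P]; return P
def B(pts,z): 
    P=[atz(e,220+u/5,180+v/5,z) for u,v in pts]; [print(np.round(p,4)) for p in P]; return P
print('plate front scene');P=A([(241,258),(463,500)],.012);print(np.linalg.norm(P[0]-P[1]),np.arctan2(*(P[1]-P[0])[[1,0]]))
print('side');P=B([(577,260),(304,175)],.012);print(np.linalg.norm(P[0]-P[1]),np.arctan2(*(P[1]-P[0])[[1,0]]))
print('board scene farR,nearR,nearL,farL');P=A([(370,250),(453,197),(560,316),(472,368)],.013);print([np.linalg.norm(P[i]-P[i-1]) for i in range(4)])
print('side');P=B([(475,287),(425,333),(287,278),(342,236)],.013);print([np.linalg.norm(P[i]-P[i-1]) for i in range(4)])
print('bystanders')
for n,(u,v),z in [('spool',(240,169),.04),('relay',(215,193),.01),('flux',(319,240),.06),('batt',(277,278),.047)]:
  print(n,np.round(atz(d,u,v,z),3))
c=-d['R'].T@d['t']
print('depth',dep(d,282,207),dep(d,245,235),dep(d,300,230))
E
```

```text
plate front scene
[ 0.5932 -0.0961  0.012 ]
[0.5556 0.0782 0.012 ]
0.1782486520029579 1.7834275436765783
side
[ 0.5836 -0.1093  0.012 ]
[0.5503 0.0637 0.012 ]
0.17618312094502483 1.760790163069441
board scene farR,nearR,nearL,farL
[ 0.5331 -0.0714  0.013 ]
[ 0.4806 -0.0831  0.013 ]
[0.4661 0.0065 0.013 ]
[0.5189 0.0147 0.013 ]
[np.float64(0.08725490349024477), np.float64(0.05384092776798533), np.float64(0.09075433438524164), np.float64(0.053469025963225225)]
side
[ 0.5256 -0.0862  0.013 ]
[ 0.4755 -0.095   0.013 ]
[ 0.4654 -0.0051  0.013 ]
[0.5158 0.0016 0.013 ]
[np.float64(0.08836187044896285), np.float64(0.050872719622189776), np.float64(0.0904242569806781), np.float64(0.05087025397051658)]
bystanders
spool [ 0.554 -0.17   0.04 ]
relay [ 0.635 -0.148  0.01 ]
flux [0.483 0.116 0.06 ]
batt [0.607 0.153 0.047]
depth [ 0.50313745 -0.03000578  0.01624615] [0.61781087 0.0018586  0.01229912] [ 0.48823436  0.03924196 -0.00271815]
```

```bash
python3 - <<'E'
from h import *
d=load('scene0'); e=load('side0')
for u,v in [(297,238),(318,214),(250,230),(250,260),(270,225)]: print(dep(e,u,v))
for n,u,v,z in [('spool',350,238,.04),('flux',252,205,.06)]: print(n,atz(e,u,v,z))
# table plane check
for dd in (d,e):
  for u,v in [(300,230),(350,300),(250,150),(260,280)]: print(np.round(dep(dd,u,v),4),end=' ')
  print()
s=manip.get_state(); print(proj(e,s['position']),proj(d,s['position']),proj(e,[0,0,0]),proj(d,[0,0,0]))
E
```

```text
[ 0.49496645 -0.04925273  0.01003427]
[ 0.6283182  -0.00966654  0.00948084]
[4.48731966e-01 8.52825941e-02 4.24495319e-04]
[ 0.34307409 -0.02760289  0.00920416]
[ 0.50745031  0.06542323 -0.00241025]
spool [ 0.55160807 -0.1816007   0.04      ]
flux [0.47916482 0.10477745 0.06      ]
[ 0.4882  0.0392 -0.0027] [0.476  0.2521 0.0015] [ 0.4899 -0.2553 -0.003 ] [0.6337 0.1202 0.002 ] 
[ 0.544  -0.0158 -0.0023] [ 0.3955 -0.3029  0.001 ] [ 0.8293  0.4903 -0.0013] [ 0.3119 -0.095  -0.0009] 
[404.8987576  300.80856427] [291.06695166  -0.91870787] [126.87666678 327.13764485] [448.53528511 153.24286521]
```

Emit:
apply_moves(moves=[0.05,0.0235,-0.0229,0,0,0,0,0.05,0.0235,-0.0229,0,0,0,0,0.05,0.0235,-0.0229,0,0,0,0,0.05,0.0235,-0.0229,0,0,0,0,0.05,0.0235,-0.0229,0,0,0,0,0.05,0.0235,-0.0229,0,0,0,0,0.05,0.0235,-0.0229,0,0,0,0,0.05,0.0235,-0.0229,0,0,0,0])

```text
clock: 0.82
position: [0.3289, -0.2812, 0.2263]
ee_rot: [-0.001, 0.98, 0.197, -0.001]
contact_force: [0.3, 0.0, 0.0]
width: 0.0501
```

Emit:
apply_moves(moves=[0.05,0.0235,-0.0229,0,0,0,0,0.05,0.0235,-0.0229,0,0,0,0,0.05,0.0235,-0.0229,0,0,0,0,0.05,0.0235,-0.0229,0,0,0,0,0.05,0.0235,-0.0229,0,0,0,0,0.05,0.0235,-0.0229,0,0,0,0,0.05,0,0,0,0,0,0.1,0.05,0,0,0,0,0,0.1])

```text
clock: 1.48
position: [0.4079, -0.0827, 0.2257]
ee_rot: [-0.003, 0.995, 0.099, -0.001]
contact_force: [-0.4, 0.1, 0.3]
width: 0.0498
```

```bash
python3 - <<'E'
from h import *
d=grab('wrist','w1'); print(-d['R'].T@d['t'],d['R'][2])
s=manip.get_state(); print(s['clock'],s['position'],s['ee_rot'],s['contact_force'],s['width'])
E
```

```text
[ 0.4837113  -0.0671721   0.36855985] [-0.30239639 -0.05474449 -0.95160888]
1.5333 [ 0.4078294  -0.08258184  0.22571632] [-3.88368987e-03  9.95312304e-01  9.66326890e-02 -6.76439941e-04] [ 0.83302443 -0.03234864  0.60660602] 0.049995572998879675
```

View pics/w1.png

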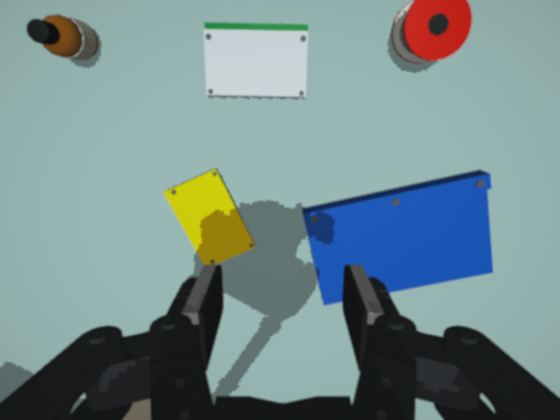

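Wrist view: the board's aluminium face has corners at about (204,30), (307,31), (307,97) and (206,96), with green along the far edge. The yellow and blue decoys are well behind it, and the spool and bottle are to either side.

```bash
python3 - <<'E'
from h import *
d=load('w1')
P=[atz(d,u,v,.013) for u,v in [(204.5,30),(307.5,31),(307,97),(206,96.5)]]
for p in P: print(p)
print([np.linalg.norm(P[i]-P[i-1]) for i in range(4)], dep(d,255,65), dep(d,255,150))
for a,b in [(3,2),(0,1)]: v=P[b]-P[a]; print('yaw',np.arctan2(v[0],-v[1]))
print('spool',atz(d,438,24,.04),'flux',atz(d,70,40,.03))
print('blue',atz(d,303,208,.012),atz(d,490,172,.02),'yel',[atz(d,u,v,.013) for u,v in [(164,192),(216,168),(255,245)]])
E
```

```text
[0.51521355 0.00979261 0.013     ]
[ 0.53189231 -0.07727137  0.013     ]
[ 0.47878469 -0.08863854  0.013     ]
[0.461128   0.00124577 0.013     ]
[np.float64(0.05475668721550893), np.float64(0.08864715815856754), np.float64(0.054310513922737405), np.float64(0.09160211867097123)] [ 0.49620639 -0.0376031   0.01188703] [ 0.41979194 -0.05015412 -0.00057672]
yaw 0.19396817676828684
yaw 0.18927589180430476
spool [ 0.55293766 -0.17619807  0.04      ] flux [0.48404896 0.11370764 0.03      ]
blue [ 0.37444648 -0.10776062  0.012     ] [ 0.44640435 -0.27110819  0.02      ] yel [array([0.36378341, 0.02957427, 0.013     ]), array([ 0.39764402, -0.01702134,  0.013     ]), array([ 0.32592419, -0.06783862,  0.013     ])]
```

Emit:
apply_moves(moves=[0.05,0.0246,-0.006,-0.01,0,0,0,0.05,0.0246,-0.006,-0.01,0,0,0,0.05,0.0246,-0.006,-0.01,0,0,0,0.05,0.0246,-0.006,-0.01,0,0,0,0.05,0,0,0,0,0,0,0.05,0,0,0,0,0,0,0.05,0,0,0,0,0,0,0.05,0,0,0,0,0,0])

```text
clock: 2.2
position: [0.4997, -0.0391, 0.264]
ee_rot: [-0.004, 0.995, 0.102, -0.005]
contact_force: [-0.3, -0.3, -0.6]
width: 0.0499
```

```bash
python3 - <<'E'
from h import *
d=grab('wrist','w2')
s=manip.get_state(); print(s['clock'],s['position'],s['ee_rot'],s['contact_force'],s['width'])
E
```

```text
2.25 [ 0.49948591 -0.03915205  0.26396297] [-0.00426304  0.99475246  0.10211817 -0.00460949] [-1.12533344  0.52828677  0.15950183] 0.04965283264266285
```

View pics/w2.png

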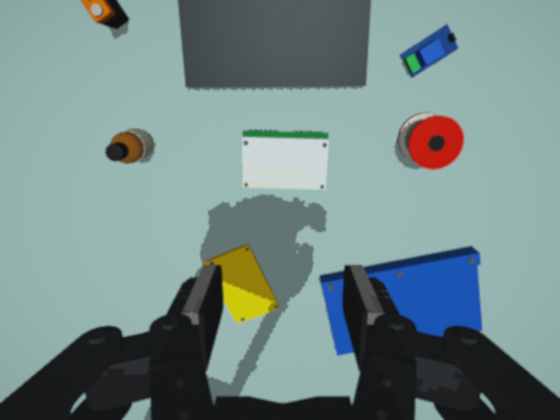

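Wrist view: the plate's front edge runs from (187,87) to (365,86), and the board's aluminium corners are at (243,136), (328,138), (327,190) and (243,188).

```bash
python3 - <<'E'
from h import *
crop('w2',170,60,380,200,3.8,'c3')
E
```

```text
(no output)
```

View pics/c3.png

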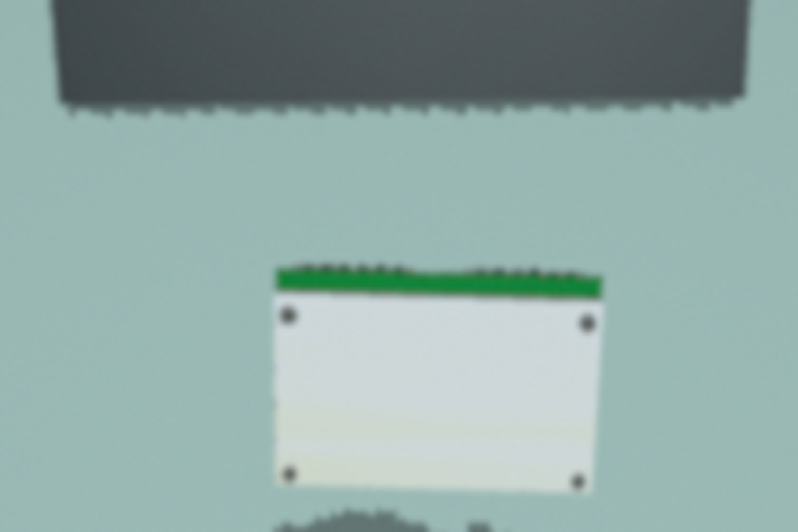

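```bash
python3 - <<'E'
from h import *
d=load('w2')
f=lambda u,v,z: atz(d,170+(u+.5)/3.8-.5,60+(v+.5)/3.8-.5,z)
a,b=f(61,103,.012),f(745,97,.012); v=b-a; print(a,b,np.linalg.norm(v),'yaw',np.arctan2(v[0],-v[1])); yw=np.arctan2(v[0],-v[1])
P=[f(275,292,.013),f(602,298,.013),f(591,492,.013),f(276,486,.013)]
for p in P: print(p)
print([np.linalg.norm(P[i]-P[i-1]) for i in range(4)])
for i,j in [(3,2),(0,1)]: w=P[j]-P[i]; print('byaw',np.arctan2(w[0],-w[1]))
m=(a+b)/2; X=np.array([np.cos(yw),np.sin(yw),0]);Y=np.array([-np.sin(yw),np.cos(yw),0])
print('plate frame:')
for p in P: print((p-m)@X,(p-m)@Y)
s=manip.get_state(); p=s['position']; print('tcp',(p-m)@X,(p-m)@Y)
for n,u,v,z in [('spool',435,143,.04),('flux',128,145,.03)]: q=atz(d,u,v,z); print(n,q,(q-m)@X,(q-m)@Y)
E
```

```text
[0.55295659 0.07425801 0.012     ] [ 0.59099655 -0.10101034  0.012     ] 0.1793489118023226 yaw 0.21372370328845866
[0.51622562 0.01076658 0.013     ]
[ 0.53292261 -0.07692399  0.013     ]
[ 0.47903008 -0.08709686  0.013     ]
[0.46225239 0.0011577  0.013     ]
[np.float64(0.05482188737629963), np.float64(0.08926603562542612), np.float64(0.05484424794538931), np.float64(0.0898351668094196)]
byaw 0.18786392925154552
byaw 0.18815579243680725
plate frame:
-0.04936181911816216 0.03541823955159258
-0.05164391649876818 -0.05381862025322841
-0.10646794203186152 -0.052329406688266016
-0.10414508383115426 0.0374757241532157
tcp -0.07630842138825168 -0.009814134400113715
spool [ 0.55228687 -0.17525249  0.04      ] -0.05357574683038723 -0.15401710704174446
flux [0.48697494 0.11947527 0.03      ] -0.05488982965840855 0.14785766365082562
```

Emit:
apply_moves(moves=[0.05,-0.025,0,0.02,0,0,-0.01,0.05,-0.025,0,0.03,0,0,0,0.05,-0.01,0,0.035,0,0,0,0.05,0,0,0.035,0,0,0,0.05,0,0,0.035,0,0,0,0.05,0,0,0.035,0,0,0,0.05,0,0,0,0,0.12,0,0.05,0,0,0,0,0.12,0])

```text
clock: 2.92
position: [0.4383, -0.0545, 0.0653]
ee_rot: [-0.016, 0.987, 0.106, 0.118]
contact_force: [-0.2, 1.0, 0.0]
width: 0.0496
```

```bash
cat >> h.py <<'E'
M=np.array([.572,-.0134,0]); YW=.2137
RP=np.array([[np.cos(YW),np.sin(YW),0],[-np.sin(YW),np.cos(YW),0],[0,0,1]])
def st():
    from scipy.spatial.transform import Rotation as R
    s=manip.get_state(); q=s['ee_rot']; T=R.from_quat([q[1],q[2],q[3],q[0]]).as_matrix(); T=RP@T
    print('clk',round(s['clock'],2),'plateTCP mm',np.round(1000*RP@(s['position']-M),1),'F(plate)',np.round(RP@s['contact_force'],1),'w',round(s['width'],4),'toolx',np.round(T[:,0],3),'z',np.round(T[:,2],3)); return s
E
python3 - <<'E'
from h import *
st(); grab('side','s1'); crop('s1',200,130,360,250,5,'s1c'); grab('wrist','w3')
E
```

```text
clk 2.92 plateTCP mm [-139.3  -11.8   65.3] F(plate) [0. 1. 0.] w 0.0496 toolx [0.972 0.    0.237] z [ 0.237  0.007 -0.971]
```

View pics/s1c.png

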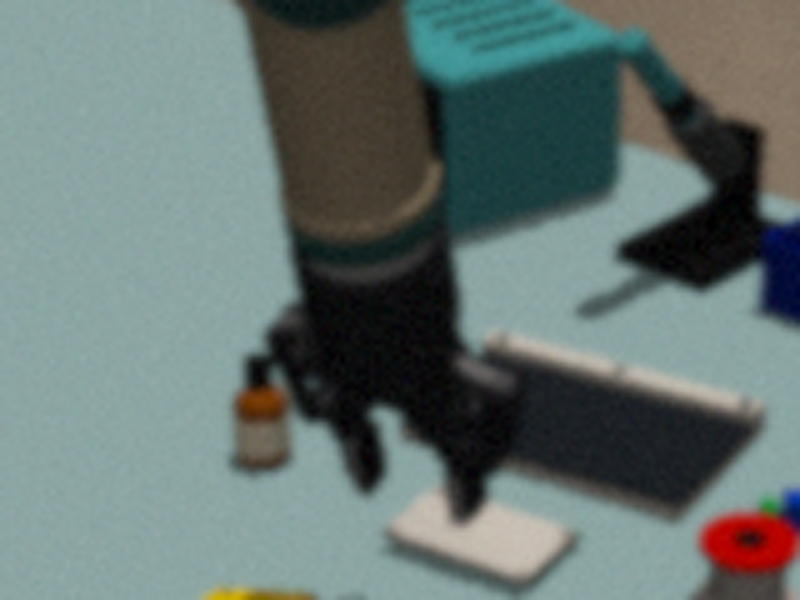

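View pics/w3.png

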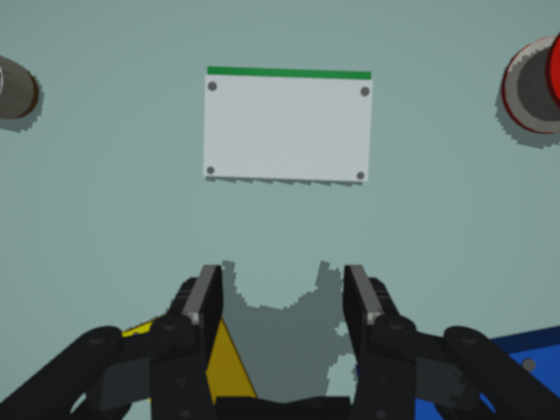

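Emit:
apply_moves(moves=[0.05,-0.003,0,0.016,0,0,0,0.05,0.001,0,0.016,0,0,0,0.05,0,0,0.014,0,0,0,0.05,-0.001,0,0.0045,0,0,0,0.05,-0.001,0,0.003,0,0,0,0.05,-0.001,0,0.002,0,0,0,0.05,0,0,0,0,0,0,0.05,0,0,0,0,0,0])

```text
clock: 3.68
position: [0.4464, -0.0555, 0.0151]
ee_rot: [-0.014, 0.988, 0.1, 0.118]
contact_force: [-0.4, -0.4, 0.0]
width: 0.05
```

```bash
python3 - <<'E'
from h import *
st(); grab('side','s2'); crop('s2',240,180,340,250,8,'s2c'); grab('wrist','w4')
E
```

```text
clk 3.68 plateTCP mm [-131.7  -14.5   15.1] F(plate) [-0.5 -0.3  0. ] w 0.05 toolx [ 0.972 -0.012  0.235] z [ 0.235  0.002 -0.972]
```

View pics/s2c.png

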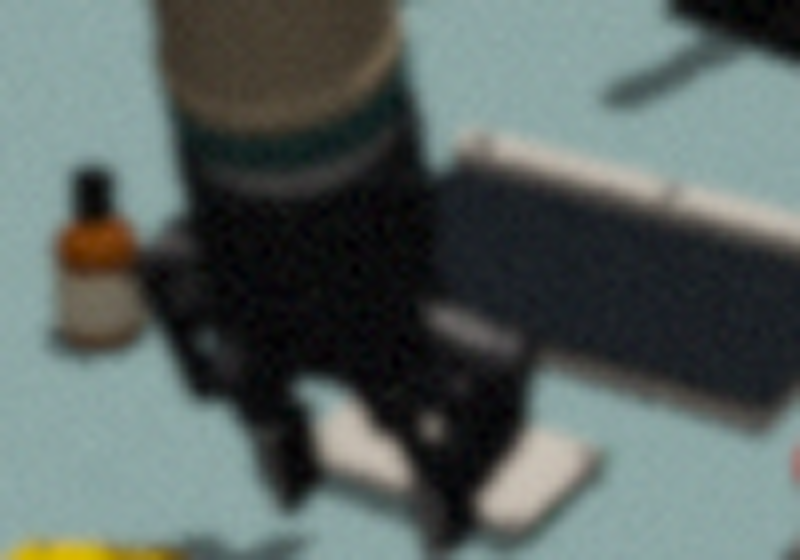

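View pics/w4.png

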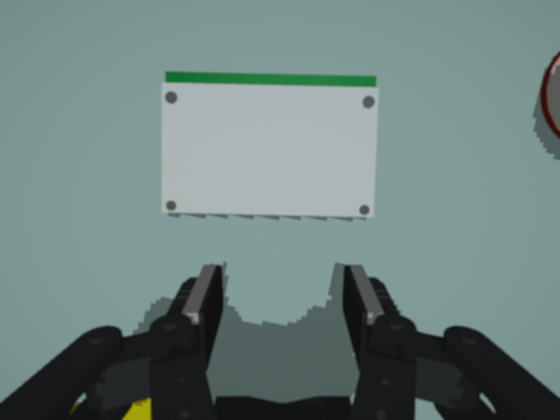

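Emit:
apply_moves(moves=[0.05,0,-0.003,0,0,0,-0.006,0.05,0,-0.003,0,0,0,-0.006,0.05,-0.001,0,0.003,0,0,0,0.05,-0.001,0,0.003,0,0,0,0.05,-0.001,0,0.003,0,0,0,0.05,-0.0005,0,0.0015,0,0,0,0.05,0,0,0,0,0,0,0.05,0,0,0,0,0,0])

```text
clock: 4.45
position: [0.4437, -0.049, 0.0039]
ee_rot: [-0.013, 0.987, 0.107, 0.118]
contact_force: [-0.1, 0.1, 0.5]
width: 0.0503
```

```bash
python3 - <<'E'
from h import *
st()
E
```

```text
clk 4.45 plateTCP mm [-132.9   -7.6    3.9] F(plate) [-0.   0.1  0.5] w 0.0503 toolx [0.972 0.002 0.236] z [ 0.236  0.001 -0.972]
```

Emit:
apply_moves(moves=[0.05,-0.0005,0,0.0015,0,0,0,0.05,0,0,0,0,0,0,0.05,-0.0005,0,0.0015,0,0,0,0.05,0,0,0,0,0,0,0.05,0,0,0,0,0,0,0.05,0,0,0,0,0,0,0.05,0,0,0,0,0,0,0.05,0,0,0,0,0,0])

```text
clock: 5.12
position: [0.4437, -0.0494, 0.0004]
ee_rot: [-0.013, 0.987, 0.107, 0.118]
contact_force: [-0.2, 0.1, -0.0]
width: 0.05
```

```bash
python3 - <<'E'
from h import *
st()
E
```

```text
clk 5.12 plateTCP mm [-133.    -7.9    0.4] F(plate) [-0.2  0.1 -0. ] w 0.05 toolx [0.972 0.001 0.237] z [ 0.237  0.001 -0.972]
```

Emit:
apply_moves(moves=[0.05,-0.0005,0,0.002,0,0,0,0.05,0.0087,0,0.0021,0,0,0,0.05,0.0058,0,0.0014,0,0,0,0.05,0.0058,0,0.0014,0,0,0,0.05,0.0058,0,0.0014,0,0,0,0.05,0.0058,0,0.0014,0,0,0,0.05,0.0058,0,0.0014,0,0,0,0.05,0,0,0,0,0,0])

```text
clock: 5.78
position: [0.4734, -0.0391, -0.0012]
ee_rot: [-0.015, 0.987, 0.11, 0.113]
contact_force: [1.3, 0.4, 1.9]
width: 0.05
```

```bash
python3 - <<'E'
from h import *
st(); grab('wrist','w5'); grab('side','s3'); crop('s3',240,180,340,250,8,'s3c')
E
```

```text
clk 5.78 plateTCP mm [-101.8   -4.2   -1.2] F(plate) [1.3 0.1 1.9] w 0.05 toolx [0.974 0.007 0.226] z [ 0.226  0.006 -0.974]
```

View pics/w5.png

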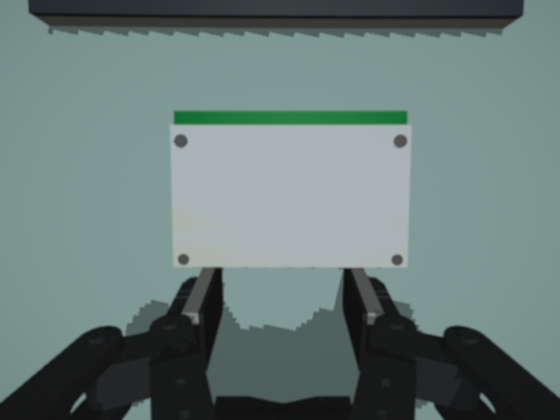

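View pics/s3c.png

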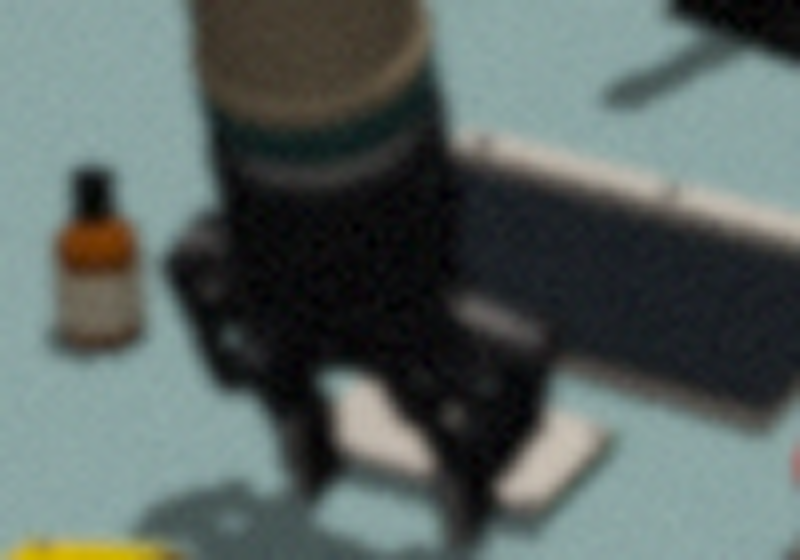

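Emit:
apply_moves(moves=[0.05,0.0063,0,0.0005,0,0,0.003,0.05,0.0058,0.0003,0.0013,0,0,0,0.05,0.0058,0.0003,0.0013,0,0,0,0.05,0.0058,0.0003,0.0013,0,0,0,0.05,0.004,0,0.0009,0,0,0,0.05,0.003,0,0.0007,0,0,0,0.05,0,0,0,0,0,0,0.05,0,0,0,0,0,0])

```text
clock: 6.55
position: [0.5058, -0.0322, -0.0013]
ee_rot: [-0.016, 0.988, 0.108, 0.111]
contact_force: [-2.3, -1.7, 2.9]
width: 0.0504
```

```bash
python3 - <<'E'
from h import *
st(); grab('wrist','w6')
E
```

```text
clk 6.55 plateTCP mm [-68.7  -4.4  -1.3] F(plate) [-2.6 -1.1  2.9] w 0.0504 toolx [0.975 0.003 0.223] z [ 0.223  0.008 -0.975]
```

View pics/w6.png

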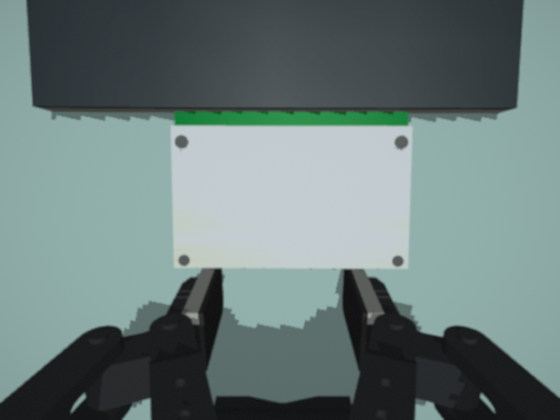

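Emit:
apply_moves(moves=[0.05,0.00195,0,0.00045,0,0,0,0.05,0.0026,0,-0.0025,0,0,0,0.05,0.0028,0,-0.0024,0,0,0,0.05,0.003,0,-0.0024,0,0,0,0.05,0.0033,0,-0.0028,0,0,0,0.05,0.0035,0,-0.0028,0,0,0,0.05,0.0037,0,-0.0027,0,0,0,0.05,0.0039,0,-0.0027,0,0,0])

```text
clock: 7.27
position: [0.5086, -0.029, 0.0153]
ee_rot: [-0.018, 0.989, 0.11, 0.095]
contact_force: [-4.7, -4.5, 0.5]
width: 0.0502
```

```bash
python3 - <<'E'
from h import *
st(); grab('wrist','w7');  grab('side','s4'); crop('s4',240,180,340,250,8,'s4c')
E
```

```text
clk 7.27 plateTCP mm [-65.2  -1.8  15.3] F(plate) [-5.5 -3.4  0.5] w 0.0502 toolx [0.981 0.006 0.192] z [ 0.192  0.016 -0.981]
```

View pics/w7.png

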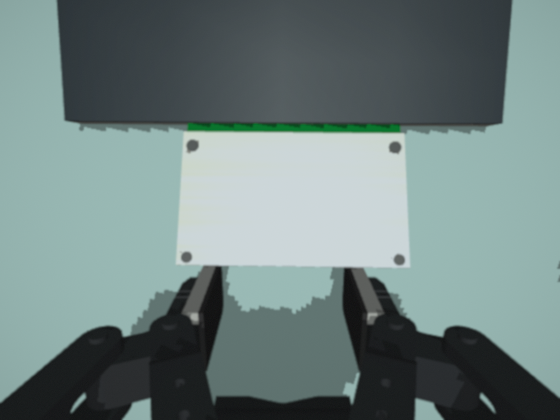

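View pics/s4c.png

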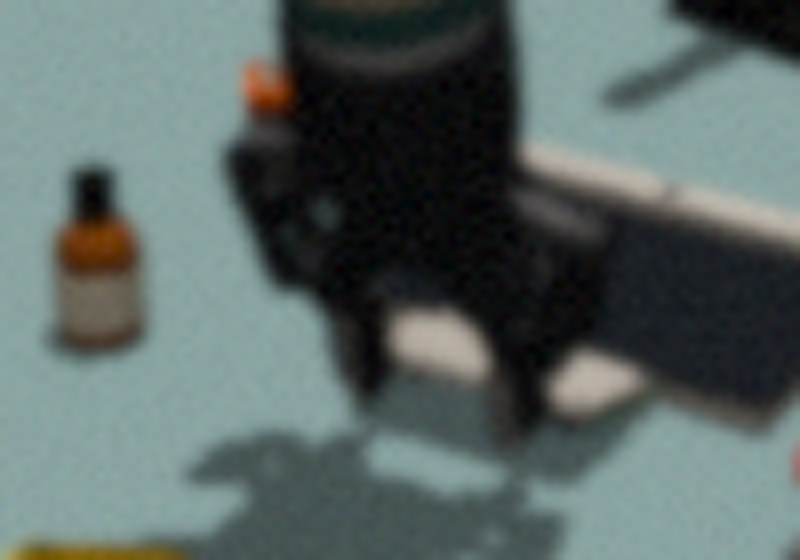

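Emit:
apply_moves(moves=[0.05,0.0037,0.0004,-0.0032,0,0,0,0.05,0.0037,0.0004,-0.0032,0,0,0,0.05,0.004,0.0004,-0.0031,0,0,0,0.05,0.004,0.0004,-0.0031,0,0,0,0.05,0.0042,0.0004,-0.0029,0,0,0,0.05,0.0045,0.0004,-0.0026,0,0,0,0.05,0.0047,0.0004,-0.0023,0,0,0,0.05,0.0047,0.0004,-0.0021,0,0,0])

```text
clock: 8.03
position: [0.5351, -0.0251, 0.0444]
ee_rot: [-0.019, 0.99, 0.109, 0.091]
contact_force: [-0.3, 1.2, 0.2]
width: 0.0501
```

```bash
python3 - <<'E'
from h import *
st(); grab('wrist','w8');  grab('side','s5'); crop('s5',240,180,340,250,8,'s5c')
E
```

```text
clk 8.03 plateTCP mm [-38.6  -3.6  44.4] F(plate) [-0.1  1.2  0.2] w 0.0501 toolx [0.983 0.004 0.185] z [ 0.185  0.02  -0.983]
```

View pics/w8.png

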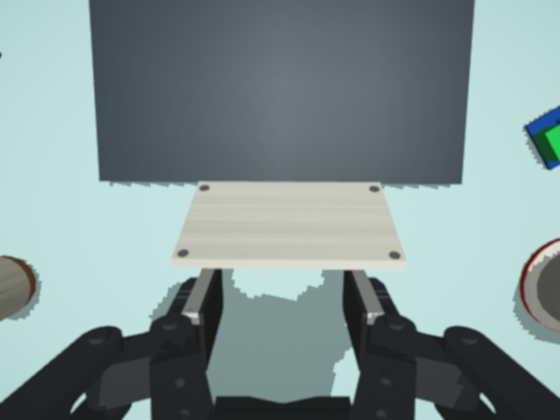

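View pics/s5c.png

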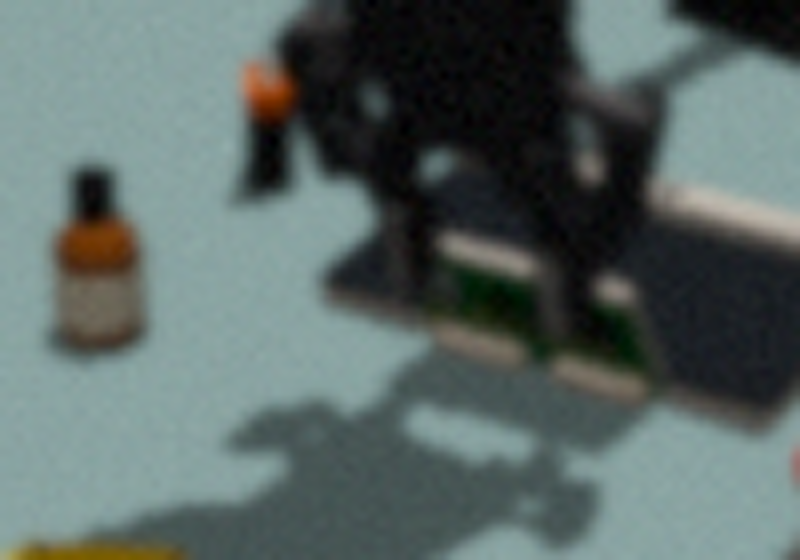

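Emit:
apply_moves(moves=[0.05,0.0042,0,-0.0018,0,0,0,0.05,0.0042,0,-0.0018,0,0,0,0.05,0.0038,0,-0.0013,0,0,0,0.05,0.0035,0,-0.001,0,0,0,0.05,0.0032,0,-0.0008,0,0,0,0.05,0.001,0,0,0,0,0,0.05,0.001,0,0,0,0,0,0.05,0.001,0,0,0,0,0])

```text
clock: 8.8
position: [0.5587, -0.0204, 0.0562]
ee_rot: [-0.019, 0.989, 0.11, 0.092]
contact_force: [-0.1, -0.4, -0.2]
width: 0.0501
```

```bash
python3 - <<'E'
from h import *
st(); grab('wrist','w9');  grab('side','s6'); crop('s6',240,180,340,250,8,'s6c')
E
```

```text
clk 8.8 plateTCP mm [-14.5  -4.1  56.2] F(plate) [-0.1 -0.4 -0.2] w 0.0501 toolx [0.982 0.005 0.187] z [ 0.187  0.019 -0.982]
```

View pics/w9.png

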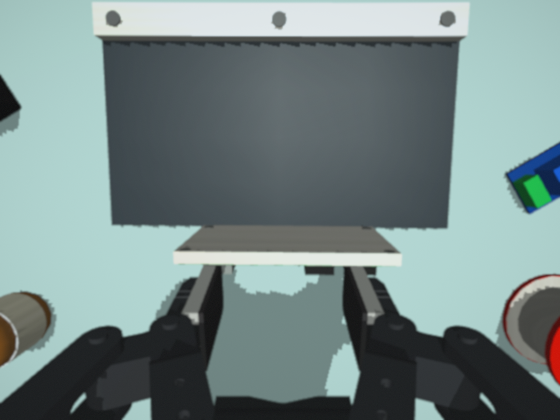

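View pics/s6c.png

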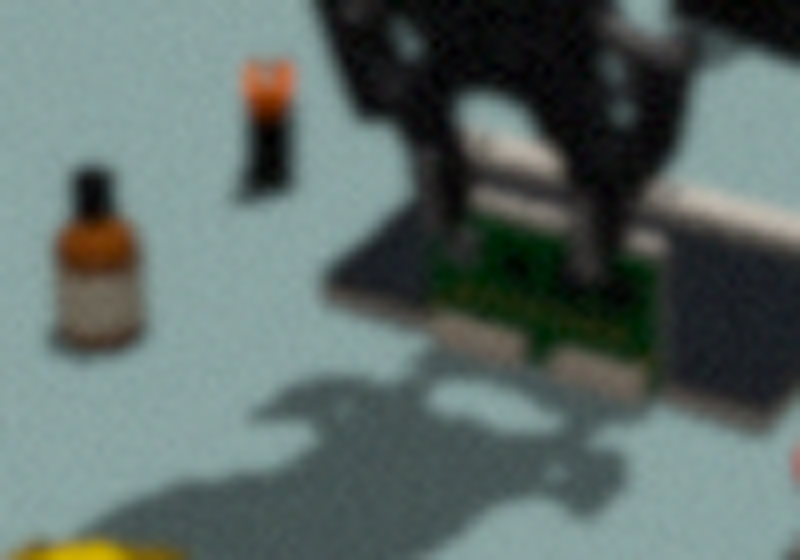

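Emit:
apply_moves(moves=[0.05,0.003,0,0.0002,0,0,0,0.05,0.003,0,0.0002,0,0,0,0.05,0.003,0,0.0002,0,0,0,0.05,0.003,0,0.0002,0,0,0,0.05,0.002,0,0.0002,0,0,0,0.05,0.002,0,0.0002,0,0,0,0.05,0.002,0,0.0002,0,0,0,0.05,0,0,0,0,0,0])

```text
clock: 9.57
position: [0.5778, -0.0162, 0.0582]
ee_rot: [-0.019, 0.99, 0.109, 0.092]
contact_force: [0.4, -0.2, 0.3]
width: 0.0503
```

```bash
python3 - <<'E'
from h import *
st(); grab('wrist','w10');  grab('side','s7'); crop('s7',240,180,340,250,8,'s7c')
E
```

```text
clk 9.57 plateTCP mm [ 5.1 -3.9 58.2] F(plate) [ 0.3 -0.3  0.3] w 0.0503 toolx [0.982 0.005 0.187] z [ 0.187  0.019 -0.982]
```

View pics/w10.png

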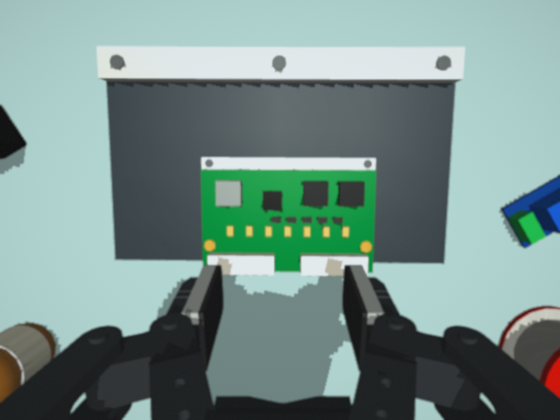

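View pics/s7c.png

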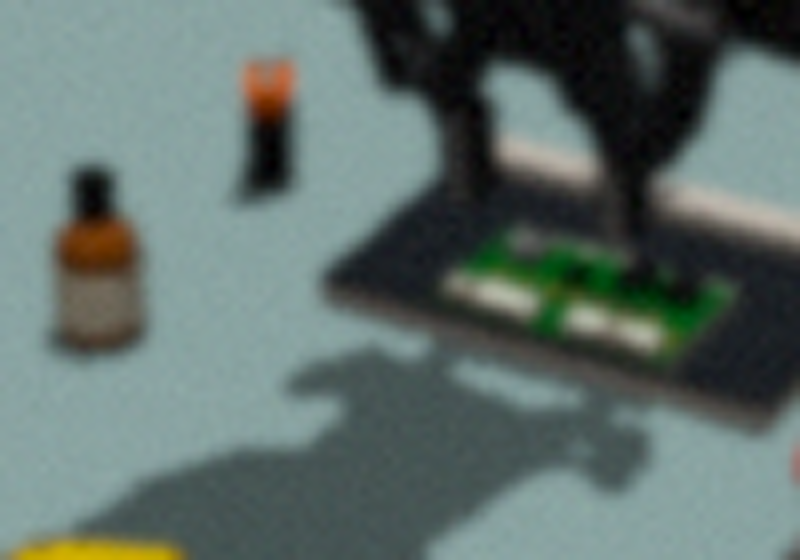

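It landed on the plate with its parts up. The connector edge is at wrist (240–372, ~272) and the bare aluminium edge is at row 158.

```bash
python3 - <<'E'
from h import *
d=load('w10')
for u,v,z in [(207,272,.019),(373,272,.019),(202,158,.017),(375,158,.017),(108,82,.012),(455,82,.012),(115,260,.012),(444,263,.012)]:
    print((u,v),np.round(1000*RP@(atz(d,u,v,z)-M),1))
E
```

```text
(207, 272) [-4.6 38.1 19. ]
(373, 272) [ -3.4 -50.   19. ]
(202, 158) [55.7 40.2 17. ]
(375, 158) [ 56.4 -49.2  17. ]
(108, 82) [94.4 89.5 12. ]
(455, 82) [ 95.2 -89.4  12. ]
(115, 260) [-0.5 90.4 12. ]
(444, 263) [  0.2 -89.8  12. ]
```

Emit:
apply_moves(moves=[0.05,-0.0245,0,-0.0047,0,0,0,0.05,-0.0245,0,-0.0047,0,0,0,0.05,0,0,0,0,-0.1,0,0.05,0,0,0,0,-0.09,0,0.05,0,0,0.014,0,0,0,0.05,0,0,0.014,0,0,0,0.05,0,0,0.012,0,0,0,0.05,0,0,0.003,0,0,0])

```text
clock: 10.33
position: [0.5138, -0.0254, 0.0107]
ee_rot: [-0.01, 0.994, 0.11, -0.014]
contact_force: [-0.7, 0.4, -0.6]
width: 0.0501
```

```bash
python3 - <<'E'
from h import *
st(); grab('wrist','w11')
E
```

```text
clk 10.33 plateTCP mm [-59.4   0.6  10.7] F(plate) [-0.5  0.6 -0.6] w 0.0501 toolx [ 1.     0.007 -0.025] z [-0.025  0.022 -0.999]
```

View pics/w11.png

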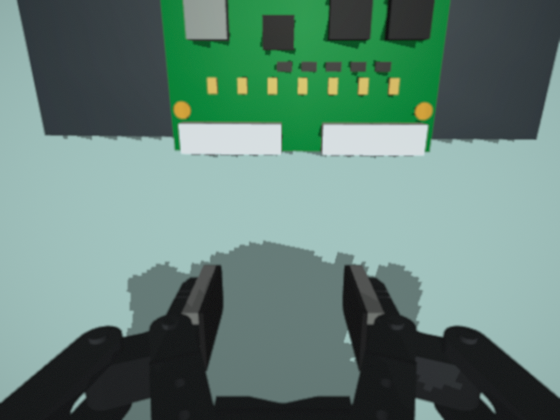

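Emit:
apply_moves(moves=[0.05,0.012,0.003,-0.001,0,0,0.003,0.05,0.012,0.003,-0.001,0,0,0.003,0.05,0.01,0,-0.0007,0,0,0,0.05,0.006,0,-0.0002,0,0,0,0.05,0.006,0,-0.0002,0,0,0,0.05,0.006,0,-0.0002,0,0,0,0.05,0.006,0,-0.0002,0,0,0,0.05,0,0,0,0,0,0])

```text
clock: 11.05
position: [0.5765, -0.0184, 0.0151]
ee_rot: [-0.01, 0.994, 0.107, -0.013]
contact_force: [-0.2, 0.1, -0.6]
width: 0.0504
```

```bash
python3 - <<'E'
from h import *
st(); grab('wrist','w12')
E
```

```text
clk 11.05 plateTCP mm [ 3.3 -5.9 15.1] F(plate) [-0.2  0.1 -0.6] w 0.0504 toolx [ 1.     0.    -0.024] z [-0.024  0.022 -0.999]
```

View pics/w12.png

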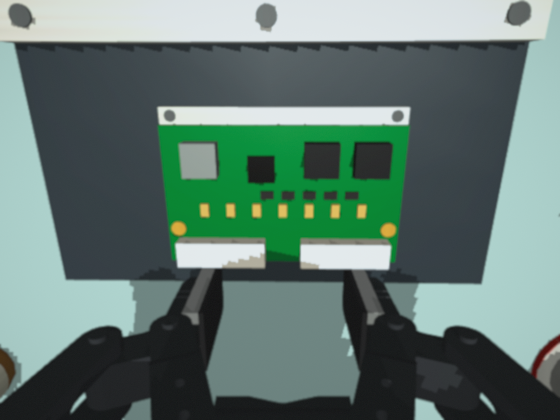

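Emit:
apply_moves(moves=[0.05,0.005,0,0.001,0,0,0,0.05,0.005,0,0.0004,0,0,0,0.05,0.005,0,0.0002,0,0,0,0.05,0.005,0,0,0,0,0,0.05,0.003,0,0,0,0,0,0.05,0.002,0,0,0,0,0,0.05,0.002,0,0,0,0,0,0.05,0.002,0,0,0,0,0])

```text
clock: 11.77
position: [0.5972, -0.0127, 0.0116]
ee_rot: [-0.01, 0.994, 0.108, -0.023]
contact_force: [-4.9, -1.4, 3.3]
width: 0.0499
```

```bash
python3 - <<'E'
from h import *
st(); grab('wrist','w13')
E
```

```text
clk 11.77 plateTCP mm [24.7 -4.6 11.6] F(plate) [-5.1 -0.4  3.3] w 0.0499 toolx [ 0.999  0.002 -0.044] z [-0.044  0.024 -0.999]
```

View pics/w13.png

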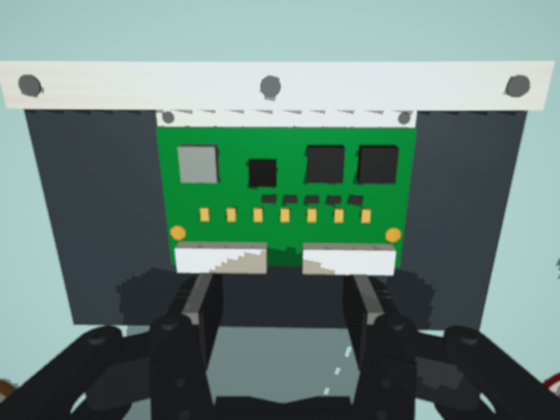

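Emit:
apply_moves(moves=[0.05,0.003,0,-0.0005,0,0,0,0.05,0.003,0,0,0,0,0,0.05,0.003,0,0,0,0,0,0.05,0,0,0,0,0,0,0.05,-0.006,0,0,0,0,0,0.05,-0.02,0,-0.002,0,0,0,0.05,-0.02,0,-0.02,0,0,0,0.05,-0.02,0,-0.03,0,0,0])

```text
clock: 12.48
position: [0.5351, -0.0268, 0.0622]
ee_rot: [-0.011, 0.993, 0.109, -0.035]
contact_force: [0.8, -0.8, -0.6]
width: 0.0496
```

Emit:
apply_moves(moves=[0.05,-0.01,0,-0.03,0,0,0,0.05,0,0,-0.03,0,0,0,0.05,0.01,0,-0.03,0,0,0,0.05,0.02,0,-0.03,0,0,0,0.05,0.01,0,0,0,0,0,0.05,0,0,0,0,0,0,0.05,0,0,0,0,0,0,0.05,0,0,0,0,0,0])

```text
clock: 13.15
position: [0.5703, -0.022, 0.1904]
ee_rot: [-0.01, 0.994, 0.108, -0.03]
contact_force: [-0.4, 0.4, 0.9]
width: 0.0502
```

```bash
python3 - <<'E'
from h import *
st(); grab('wrist','w14'); grab('scene','sc2')
crop('w14',100,0,460,270,2.2,'w14c')
E
```

```text
clk 13.15 plateTCP mm [ -3.5  -8.  190.4] F(plate) [-0.3  0.4  0.9] w 0.0502 toolx [ 0.998  0.003 -0.058] z [-0.058  0.027 -0.998]
```

View pics/w14c.png

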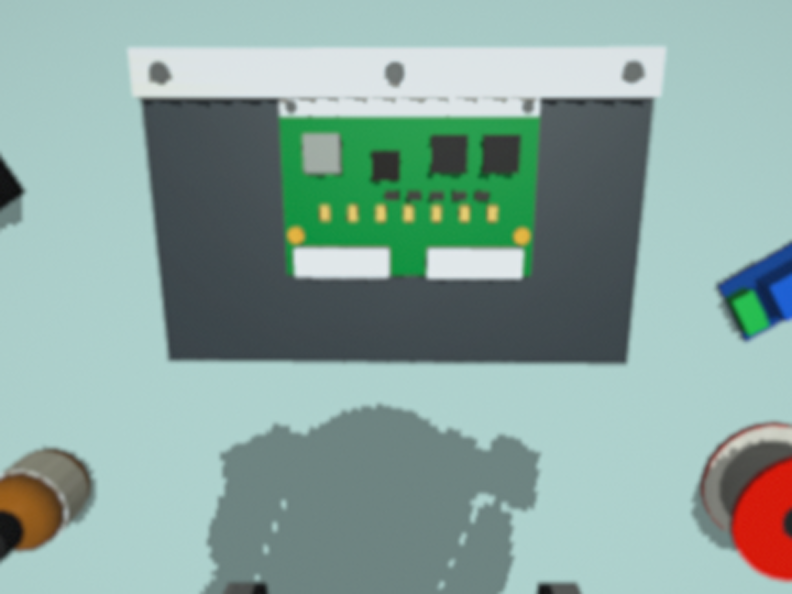

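View pics/sc2.png

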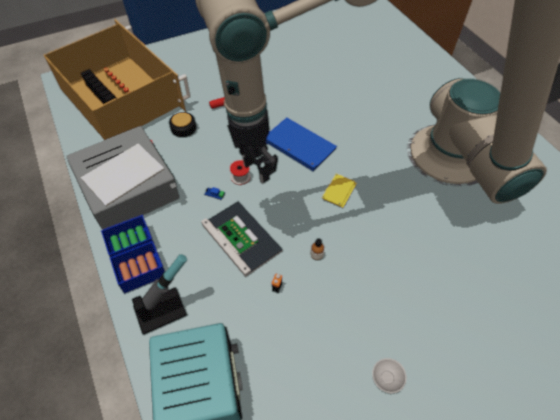

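The crop shows the board square and touching the bar: its aluminium edge is at crop row 99, along the bar's near face, and its connectors are at row 277. In the scene view, none of the bystanders look displaced. One measurement before I hand in.

```bash
python3 - <<'E'
from h import *
d=load('w14')
f=lambda u,v,z: RP@(atz(d,100+(u+.5)/2.2-.5,(v+.5)/2.2-.5,z)-M)*1000
L={'connL':(288,277,.019),'connR':(533,277,.019),'alL':(279,99,.017),'alR':(541,99,.017),'barL':(142,98,.012),'barR':(655,98,.012),'frL':(169,359,.012),'frR':(627,362,.012)}
for k,v in L.items(): print(k,np.round(f(*v),1))
s=load('sc2');
for n,(u,v),z in [('spool',(240,169),.04),('relay',(215,193),.01),('flux',(319,240),.06),('batt',(277,278),.047)]: print(n,np.round(atz(s,u,v,z),3))
a=load('scene0')['image'].astype(int); b=s['image'].astype(int)
for n,(u,v) in dict(spool=(240,172),relay=(215,193),flux=(318,248),batt=(277,283),tip=(183,123),dish=(389,375),driver=(222,102)).items():
    print(n,np.abs(a-b)[v-12:v+12,u-12:u+12].mean().round(1))
E
```

```text
connL [33.7 40.2 19. ]
connR [ 34.2 -50.5  19. ]
alL [94.2 40.6 17. ]
alR [ 94.2 -49.8  17. ]
barL [94.5 89.9 12. ]
barR [ 94.7 -89.9  12. ]
frL [ 0.2 90.  12. ]
frR [  0.6 -89.8  12. ]
spool [ 0.554 -0.17   0.04 ]
relay [ 0.635 -0.148  0.01 ]
flux [0.483 0.116 0.06 ]
batt [0.607 0.153 0.047]
spool 13.3
relay 4.1
flux 4.0
batt 4.2
tip 3.6
dish 4.4
driver 27.9
```

```bash
python3 - <<'E'
from h import *
st(); print(workorder.sign_off())
E
```

```text
clk 13.25 plateTCP mm [ -4.1  -7.9 190. ] F(plate) [ 0.1 -0.2 -0.1] w 0.0502 toolx [ 0.998  0.003 -0.059] z [-0.059  0.027 -0.998]
the job is handed in; nothing more can be done
None
```

The board is turned over, parts up, square and snug against the stop bar. I handed the job in at about 13 s on the clock. I pushed it with two spread fingertips against the plate's front edge, tipped it up by its bare aluminium edge until it fell over onto the plate, then pushed it along to the bar and lifted the hand clear.

- **Final position:** the last wrist picture puts the board's centre at about x 64 mm, y −5 mm on the plate. Its aluminium edge is within 0.5 mm of the bar face, and it is square to within about 0.01 rad.
- **Step 1:** I judged the tipped-up stage from pictures and fingertip position (about 50–75° of tilt with the lower edge on the bench). I did not measure the board's angle directly.
- **Bystanders:** the flux bottle, battery, relay, screw dish and tip cleaner look unchanged in the scene picture. The pixel check differed at the spool and screwdriver, which I put down to the arm or its shadow in front of them. The arm hid most of the screwdriver, so it was only partly checked. The hand never worked near it.
- **Disagreement:** early on, the side camera read about 10 mm off the scene camera. I worked from the wrist camera instead, and its readings matched the known sizes and the contact positions.

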